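# Two foraging stones for the macaw's hopper

## Task

The macaw eats too fast, so put two of her foraging stones, and no more, into the open hopper of the green treat dispenser: take the orange spouted cup and tip it gradually over the hopper so that the stones drop in one at a time, stopping when two have gone (the cup grows lighter with each). Then stand the cup upright on the aluminium surface again with the third stone still in it, and let go.

Things in the scene. Friction and masses are not known exactly. Their poses are not given: they have to be found in the camera images.
- cup: Orange plastic cup with a spout, 0.15 kg, loose (a like blue cup with pale wooden balls is not wanted). Origin: centre of its underside; z up; the spout points along its own -x. Body: box 54 mm (x) by 41 mm (y), 88 mm high, flat sides to pinch. Lip of the spout at (-72, 0, 76) mm, overhanging the body's front by 45 mm. Its open chute rises from the back to the lip, with the stones in single file.
- stone1: Grey polished stone ball 30 mm across, 36 to 46 g, nearest the lip. Origin: its centre, in the upright cup at (-53, 0, 86) mm of the cup's frame. It lies on a straight step of the chute that falls 18 degrees to the back, so it rolls out over the lip once the cup is tipped forward (lip down) a little past 18 degrees.
- stone2: Like stone1; the middle stone, at (-26, 0, 73) mm of the cup's frame. Its step falls 32 degrees to the back, so it rolls out once the cup is tipped a little past 32 degrees.
- stone3: Like stone1; the rearmost stone, which stays in the cup, at (-4, 0, 52) mm of the cup's frame. Its step falls 56 degrees to the back, so it would roll out past about 56 degrees.
- hopper (a point): Centre of the inner floor of the round open hopper on top of the green treat dispenser (fixed, 128 mm across), 44 mm above the surface. Hopper 108 mm across inside at the floor, 116 mm at the rim, walls 4 mm thick; the rim is 42 mm above this point. A low foot with a yellow press button, under 50 mm high, stands out along this frame's -x.

How it is judged:
By the outcome, as a careful person would: the job done as asked, in the order asked, and still so for the second after the job is handed in, with the robot touching nothing.
It also fails if it takes over 61 s, if anything falls off the work surface, if the arm or the gripper's body presses on something with over 40 N, if the wrist force passes 120 N, or if a joint passes its speed limit or range.

## Robot

A 6-joint arm with a two-finger parallel gripper is mounted at the origin on the work surface. World frame = base frame: x ahead of the robot, y to its left, z up, the work surface at z = 0. Lengths are in m, angles in rad, forces in N, time in s.
With the tool pointing down it reaches from about 0.325 to 0.775 m from the base axis. Payload 5.5 kg.
Tool frame: the origin (TCP) lies between the finger pads; the fingertips stand 8 mm ahead of it and the grasp point (between the pads) lies 11 mm behind it (tcp_to_tips is the distance from the TCP to the fingertips, in m); z points along the fingers, y is the direction in which the jaws open and shut (so a half turn about z gives the same grasp; the last joint's range is limited). The gripper opens to 88 mm and grips with 3 to 60 N. Pads are 20 mm wide; open, the fingers measure 115 mm over their backs; the gripper's body (75 mm by 178 mm) begins 61 mm behind the grasp point.
Start: joints at [-1.211, 0.091, 1.231, -0, 1.82, -0.057], TCP at [0.243, -0.549, 0.231] pointing down, gripper open.
Joint ranges: [-2.87, 2.87], [-0.86, 2.18], [0.17, 2.46], [-1.51, 4.65], [0.06, 2.69], [-2.65, 2.65]. Speed limits (rad/s): [2.57, 2.57, 3.01, 3.14, 3.14, 3.14].

## Interface

Orientations are given as a unit quaternion [w, x, y, z].
In Python, from bench import * gives the robot as it stands. Calls block until the motion is done:
- move_to(position, orientation): joint-space move of the TCP to a pose.
- move_l(position, speed=0.15, orientation=None): straight line of the TCP; orientation=None keeps the orientation; speed is the mean speed in m/s.
- movej(angles): joint-space move.
- gripper_open() and close(): open the fingers fully, or close them until they stop; the grip force is fixed at half the most.
- hold(seconds).
- inverse_kinematics(position, orientation): joint angles nearest the present ones, or None.
- state(): the state.
- get_image(name): name is "scene" or "side" or "wrist"; returns a dict with "frame" (480x640x3 uint8, blue, green, red), "depth" (480x640 float32, m along the optical axis (not along the pixel's ray), 0 where there is no reading), "camera_matrix" (3x3 intrinsics, pixels), "view" (4x4, takes a point from world to camera coordinates). Camera axes: x right, y up, looking along -z (the intrinsics and any distortion apply to the point x, -y, -z); pixel columns grow to the right and rows downward; lengths in m; the calibration is good to about 2 mm. A picture is of the moment at which its call begins.
A pose or a line that the arm cannot do raises IKError and nothing moves.
- job_done(): hands the job in, once; it reports no verdict.
The state is a dict: "time": time; "joint_pos": joint angles; "dq": joint speeds; "joint_torque": joint torques, N m; "ee_pos": TCP position; "ee_rot": TCP orientation; "ft_force": force on the tool from outside, world axes, zero at the start; "moment": the same for the moment, N m; "finger_gap": finger opening in m.
Only numpy, scipy, OpenCV 4.12 (cv2) and the standard library are available. Lean on these libraries where they do the work, as an engineer would, in place of code of your own. Each camera call takes 0.05 s, during which the arm holds its last target. There are 200 camera calls.

## Working session

There is one attempt and no reset: what is moved stays moved. The work goes in short steps, each a Python script; the robot and the scene stay as the last script left them, time stands still between calls to the robot, and variables do not carry over. Pictures are saved under pics/ and viewed, about 8 in all and at most 12, crops included, and the job is handed in when it is done.

```bash
mkdir -p pics; ls; python3 - <<'E'
from bench import *
import cv2,numpy as np
for n in("scene","side"):
    d=get_image(n); cv2.imwrite(f"pics/{n}0.png",d["frame"]); np.savez(f"{n}0.npz",**{k:np.array(v) for k,v in d.items()})
    print(n,np.array(d["camera_matrix"]).round(1).tolist(),np.array(d["view"]).round(3).tolist(),d.keys())
print(state())
E
```

```text
pics
scene [[472.3, 0.0, 323.4], [0.0, 472.3, 236.9], [0.0, 0.0, 1.0]] [[-0.148, 0.989, 0.007, 0.109], [-0.749, -0.116, 0.652, 0.348], [0.646, 0.091, 0.758, -1.201], [0.0, 0.0, 0.0, 1.0]] dict_keys(['frame', 'depth', 'camera_matrix', 'view'])
side [[463.8, 0.0, 320.7], [0.0, 463.8, 236.5], [0.0, 0.0, 1.0]] [[-0.947, -0.322, -0.014, 0.476], [0.146, -0.467, 0.872, -0.15], [-0.287, 0.823, 0.489, -0.626], [0.0, 0.0, 0.0, 1.0]] dict_keys(['frame', 'depth', 'camera_matrix', 'view'])
{'time': 0.1, 'joint_pos': array([-1.21072016e+00,  9.18020268e-02,  1.23176577e+00,  1.03178315e-06,
        1.81975951e+00, -5.66994395e-02]), 'dq': array([-0.00254921, -0.000757  , -0.00282812, -0.00075522, -0.00183225,
        0.00054099]), 'joint_torque': array([ 3.75764823e-03, -4.47857809e+01, -4.07569134e+01,  7.01940665e-02,
        2.84456142e-02, -1.15802022e-04]), 'ee_pos': array([ 0.2428033 , -0.54841618,  0.22960869]), 'ee_rot': array([-8.57441009e-04,  9.78365327e-01,  2.06882900e-01, -1.30564750e-04]), 'ft_force': array([ 1.04122062, -0.55094454, -0.51167631]), 'moment': array([ 0.00107975, -0.03729678,  0.00096173]), 'finger_gap': 0.08776473507629905}
```

View pics/scene0.png

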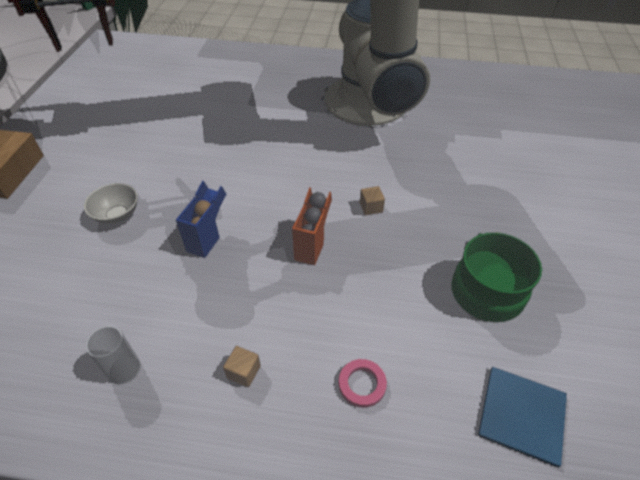

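View pics/side0.png

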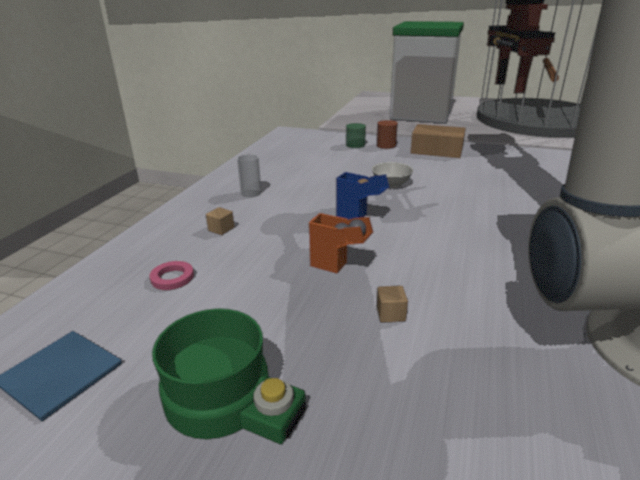

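The scene view shows the orange cup at about (310,230), its spout towards the robot, with the green hopper at (498,268) and the wooden block at (372,200). In the side view the cup is at (330,242) and the hopper at (212,350), with its button foot at (273,400). Next I'll measure them.

```bash
cat > h.py <<'E'
import numpy as np,cv2
from scipy.optimize import least_squares
def world(d):
    K=d["camera_matrix"];V=d["view"];z=d["depth"].astype(float)
    v,u=np.mgrid[:480,:640]
    P=np.stack([(u-K[0,2])*z/K[0,0],-(v-K[1,2])*z/K[1,1],-z],-1)
    return (P-V[:3,3])@V[:3,:3]
def mask(d,lo,hi):
    m=cv2.inRange(cv2.cvtColor(d["frame"],cv2.COLOR_BGR2HSV),lo,hi)
    n,l,s,c=cv2.connectedComponentsWithStats(m)
    return m,l,s,c
ORANGE=((3,150,60),(14,255,255)); GREEN=((55,120,20),(80,255,255))
E
python3 - <<'E'
from h import *
for n in("scene","side"):
    d=dict(np.load(f"{n}0.npz")); W=world(d)
    for nm,c in(("or",ORANGE),("gr",GREEN)):
        m,l,s,ce=mask(d,*c)
        for i in np.argsort(-s[1:,4])[:3]+1:
            k=(l==i)&(d["depth"]>0); p=W[k]
            if len(p)<100: continue
            print(n,nm,s[i],ce[i].round(),np.percentile(p,[1,50,99],axis=0).round(3).tolist())
            if len(p)>100 and np.median(p[:,2])<.15:
                if nm=="gr":
                    q=p[(p[:,2]>.080)]
                    r=least_squares(lambda x:np.hypot(*(q[:,:2]-x[:2]).T)-x[2],[*q[:,:2].mean(0),.06],loss="soft_l1",f_scale=.002).x
                    print(" rim",r.round(4),len(q),np.percentile(q[:,2],95))
                    f=p[(p[:,2]<.05)&(np.hypot(*(p[:,:2]-r[:2]).T)>.068)&(p[:,2]>.01)]
                    print(" foot",len(f),f.mean(0) if len(f) else 0)
                else:
                    for lo,hi in((.008,.05),(.05,.075),(.075,.12)):
                        q=p[(p[:,2]>lo)&(p[:,2]<hi)][:,:2]
                        if len(q)>10: print(" ",lo,len(q),cv2.minAreaRect((q*1000).astype(np.float32)),np.percentile(q,[2,98],axis=0).round(3).tolist())
E
```

```text
scene gr [ 466  251   60   42 1142] [494. 274.] [[0.502, 0.209, 0.041], [0.546, 0.26, 0.043], [0.608, 0.292, 0.086]]
 rim [0.5488 0.2616 0.0593] 122 0.08679665558277203
 foot 0 0
side or [ 310  214   62   58 2070] [332. 241.] [[0.439, -0.081, 0.003], [0.5, -0.04, 0.065], [0.535, -0.029, 0.093]]
  0.008 666 ((507.29522705078125, -56.920166015625), (40.0157356262207, 51.28062438964844), 81.70471954345703) [[0.481, -0.068], [0.534, -0.035]]
  0.05 631 ((485.5445251464844, -55.05419158935547), (44.536537170410156, 97.56412506103516), 80.18655395507812) [[0.439, -0.081], [0.533, -0.03]]
  0.075 658 ((485.959228515625, -54.8295783996582), (43.7796516418457, 97.57667541503906), 81.52165222167969) [[0.44, -0.08], [0.534, -0.029]]
side gr [  153   310   151   133 10793] [216. 376.] [[0.441, 0.205, 0.006], [0.539, 0.279, 0.043], [0.604, 0.326, 0.085]]
 rim [0.5464 0.2635 0.0591] 975 0.08509495653822821
 foot 967 [0.45745767 0.29069128 0.02404591]
side gr [394  22  68  14 728] [428.  28.] [[0.394, -1.157, 0.278], [0.489, -1.018, 0.296], [0.592, -1.008, 0.302]]
```

```bash
cat >> h.py <<'E'
def cup(d, box=((.38,-.14),(.60,.04))):
    """yaw and origin of the cup from the union box of orange points above the surface"""
    W=world(d); h=cv2.cvtColor(d["frame"],cv2.COLOR_BGR2HSV)
    m=(((h[...,0]<17)|(h[...,0]>174))&(h[...,1]>140)&(d["depth"]>0))
    m&=(W[...,:2]>box[0]).all(-1)&(W[...,:2]<box[1]).all(-1)
    m=cv2.erode(m.astype(np.uint8),np.ones((2,2)))>0
    return W[m]
E
python3 - <<'E'
from h import *
P=[cup(dict(np.load(f"{n}0.npz"))) for n in("scene","side")]
for p in P+[np.vstack(P)]:
    q=p[p[:,2]>.01]; print(len(q),q.min(0).round(3),q.max(0).round(3),cv2.minAreaRect((q[:,:2]*1000).astype(np.float32)))
    b=q[q[:,2]<.03]
    if len(b)>20: print(" low",len(b),cv2.minAreaRect((b[:,:2]*1000).astype(np.float32)))
# +y side face seen by the side camera: line fit
p=P[1]; psi=np.radians(-9)
R=np.array([[np.cos(psi),np.sin(psi)],[-np.sin(psi),np.cos(psi)]])
l=(p[:,:2]-[.508,-.0585])@R.T
k=(abs(l[:,1]-.0205)<.004)&(p[:,2]>.01)&(p[:,2]<.08)&(abs(l[:,0])<.025)
f=cv2.fitLine((p[k][:,:2]).astype(np.float32),cv2.DIST_HUBER,0,1e-4,1e-4).ravel(); print("face",k.sum(),np.degrees(np.arctan2(f[1],f[0])),l[k].mean(0))
# blue cup neighbours
from bench import *
from scipy.spatial.transform import Rotation as Ro
for s in(0,1):
    Rt=Ro.from_matrix([[1,0,0],[0,-1,0],[0,0,-1]])
    if s: Rt=Rt*Ro.from_euler('z',np.pi)
    for pos,ps,th in(((.508,-.058,.043),-9,0),((.61,.29,.15),25.6,20),((.61,.29,.15),25.6,40)):
        q=Ro.from_euler('ZY',[ps,-th],degrees=True)*Rt
        print(s,th,inverse_kinematics(np.array(pos),q.as_quat(scalar_first=True)))
E
```

```text
38 [ 0.463 -0.08   0.081] [ 0.538 -0.033  0.092] ((498.4830322265625, -56.969722747802734), (37.894962310791016, 78.16636657714844), 80.10554504394531)
1782 [ 0.435 -0.084  0.01 ] [ 0.535 -0.028  0.095] ((485.5964050292969, -54.6970329284668), (45.36189270019531, 97.56380462646484), 80.2559585571289)
 low 326 ((506.70416259765625, -56.87109375), (39.78810119628906, 49.35783767700195), 82.2215805053711)
1820 [ 0.435 -0.084  0.01 ] [ 0.538 -0.028  0.095] ((487.2518005371094, -54.98130416870117), (45.36189270019531, 100.92306518554688), 80.2559585571289)
 low 326 ((506.70416259765625, -56.87109375), (39.78810119628906, 49.35783767700195), 82.2215805053711)
face 873 -8.947867 [-0.00132157  0.0186902 ]
0 0 [-1.80227199e-01 -1.02737655e-01  1.75766918e+00 -4.44089210e-16
  1.48666113e+00  1.54764876e+00]
0 20 [ 0.38225588 -0.01642973  1.51969425  0.02296279  1.29000197  1.50376635]
0 40 [ 0.36770072 -0.27864771  1.86206966  0.06691962  0.862688    1.46658533]
1 0 [-1.80227199e-01 -1.02737655e-01  1.75766918e+00 -4.44089210e-16
  1.48666113e+00 -1.59394389e+00]
1 20 [ 0.38225588 -0.01642973  1.51969425  0.02296279  1.29000197 -1.6378263 ]
1 40 [ 0.36770072 -0.27864771  1.86206966  0.06691962  0.862688   -1.67500732]
```

```bash
cat >> h.py <<'E'
from scipy.spatial.transform import Rotation as Ro
G=np.array([-.003,0,.043])      # TCP in the cup frame
RT=Ro.from_matrix([[1,0,0],[0,-1,0],[0,0,-1]])
LIP=np.array([-.072,0,.076]); HOP=np.array([.5475,.2625,.044]); PSIH=np.degrees(np.arctan2(HOP[1],HOP[0]))
CUP0=np.array([.508,-.060,0]); PSI0=-9.
def tool(pos,psi,th=0,ref=np.zeros(3)):
    """TCP pose that puts cup-frame point ref at pos, yaw psi, tip th (deg)"""
    R=Ro.from_euler('ZY',[psi,-th],degrees=True)
    return pos+R.apply(G-ref),(R*RT).as_quat(scalar_first=True)
E
cat > a.py <<'E'
from h import *; from bench import *
p,q=tool(CUP0,PSI0)
move_to(p+[0,0,.13],q); move_l(p,.12); hold(.2); f0=state()["ft_force"]; close(); hold(.2)
s=state(); print(s["finger_gap"],s["time"],f0,s["ft_force"])
move_l(p+[0,0,.08],.08); hold(.5)
for i in range(3): print(state()["ft_force"].round(2),state()["moment"].round(3)); hold(.1)
for n in("scene","side"):
    d=get_image(n); cv2.imwrite(f"pics/{n}1.png",d["frame"])
print(state()["time"])
E
python3 a.py; python3 -c "
import cv2,numpy as np
a=cv2.imread('pics/scene1.png')[60:330,180:580];b=cv2.imread('pics/side1.png')[130:400,180:580]
cv2.imwrite('pics/c1.png',cv2.resize(np.hstack([a,b]),(800,270)))"
```

```text
0.04093141947402942 4.525 [-0.50968418 -0.40737081  0.40383825] [ 0.22356885 -0.24669997 -0.07173031]
[ 0.35  0.12 -4.03] [ 0.011 -0.003  0.006]
[-0.13 -0.54 -2.78] [ 0.071  0.009 -0.033]
[-0.12 -0.25 -2.24] [ 0.022 -0.067 -0.024]
6.575
```

View pics/c1.png

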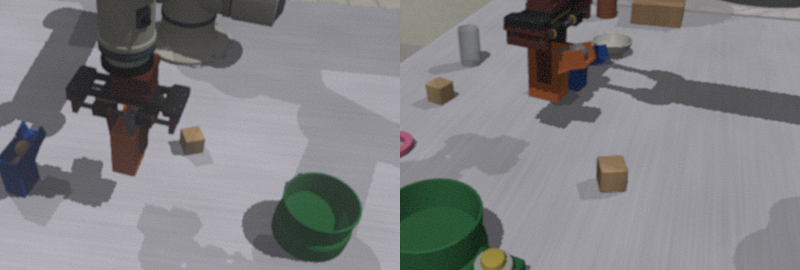

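The cup is held upright and clear of the surface (at (125,140) in the scene crop, (550,70) in the side crop). Next I'll carry it to the hopper and weigh it there.

```bash
cat >> h.py <<'E'
OUT=np.array([HOP[0],HOP[1],0])/np.hypot(HOP[0],HOP[1])
def lip(th,z,off=.018):
    return tool(np.array([HOP[0],HOP[1],z])+off*OUT,PSIH,th,LIP)
def weigh(B,n=40):
    f=[]
    for _ in range(n): f.append(B.state()["ft_force"][2]); B.hold(.02)
    return round(float(np.mean(f)),3),round(float(np.std(f)/n**.5),3)
E
python3 - <<'E'
from h import *; import bench as B
p,q=lip(0,.205); B.move_l(p,.13,q)
p,q=lip(10,.16); B.move_l(p,.06,q)
p,q=lip(14,.14); B.move_l(p,.05,q); B.hold(.3)
print(weigh(B),weigh(B),B.state()["ee_pos"]-p)
for n in("scene","side"):
    cv2.imwrite(f"pics/{n}2.png",B.get_image(n)["frame"])
print(B.state()["time"],B.state()["joint_pos"])
a=cv2.imread('pics/scene2.png')[130:400,320:640];b=cv2.imread('pics/side2.png')[180:450,60:380]
cv2.imwrite('pics/c2.png',cv2.resize(np.hstack([a,b]),(800,338)))
E
```

```text
(-2.745, 0.067) (-2.815, 0.082) [-4.39774046e-07  1.51383124e-05  3.04771491e-06]
12.55 [0.39195702 0.14568029 1.37711305 0.01355148 1.37484292 1.514678  ]
```

View pics/c2.png

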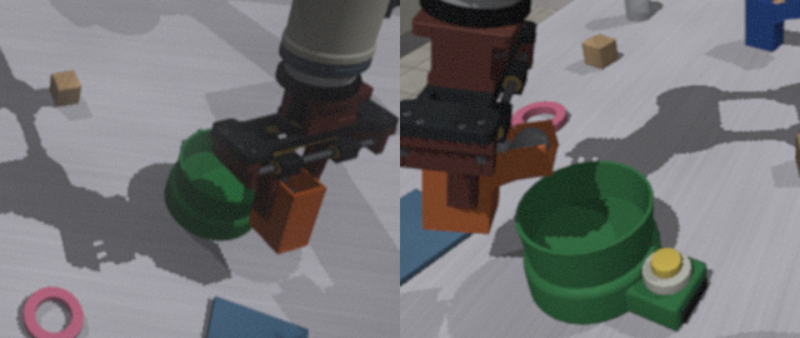

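```bash
python3 - <<'E'
from h import *
d=dict(np.load("side0.npz"))
L=np.array([HOP[0],HOP[1],.14])+.018*OUT
for nm,X in(("lip",L),("hop",HOP),("rimc",HOP+[0,0,.042]),("base-corner",L+Ro.from_euler('ZY',[PSIH,-14],degrees=True).apply(np.array([.027,-.02,0])-LIP))):
    c=d["view"][:3,:3]@X+d["view"][:3,3]; c=c*[1,-1,-1]; u=d["camera_matrix"]@c; u=u[:2]/u[2]
    print(nm,u.round(1),((u-[60,180])*1.25).round()+[400,0])
E
```

```text
lip [183.6 303.7] [554. 155.]
hop [212.2 367.7] [590. 235.]
rimc [207.4 340.6] [584. 201.]
base-corner [ 90.2 336.5] [438. 196.]
```

The lip lies where predicted, and the loaded weight reads about 2.78 N. Now I'll tip slowly for the first stone.

```bash
cat > tip.py <<'E'
import sys; from h import *; import bench as B
th0,th1=float(sys.argv[1]),float(sys.argv[2]); tag=sys.argv[3]
def side_grey():
    d=B.get_image("side"); h=cv2.cvtColor(d["frame"],cv2.COLOR_BGR2HSV)
    r=h[320:405,160:262]; return int(((r[...,1]<90)&(r[...,2]>30)).sum()),d
g0,_=side_grey(); print("grey",g0)
th=th0
while th<th1:
    th+=1; p,q=lip(th,.14); B.move_l(p,.01,q); B.hold(.25)
    g,d=side_grey(); print(th,g,B.state()["time"])
    if g>g0+60: break
B.hold(.5); print("W",weigh(B,60),B.state()["time"])
a=B.get_image("scene")["frame"][130:400,320:640];b=B.get_image("side")["frame"][180:450,60:380]
cv2.imwrite(f'pics/{tag}.png',cv2.resize(np.hstack([a,b]),(800,338)))
E
python3 tip.py 16 22 c3
```

```text
grey 390
17.0 399 13.45
18.0 391 14.0333
19.0 405 14.6167
20.0 393 15.2
21.0 1002 15.7833
W (-2.303, 0.061) 17.2833
```

View pics/c3.png

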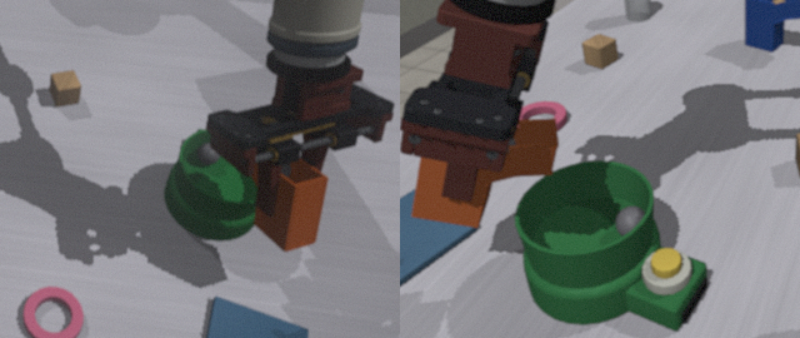

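One stone is in the hopper, at (630,220) in the side crop, and the weight dropped 0.47 N. Stone 2 is next, with the lip a little lower and further back because it will roll faster.

```bash
sed -i 's/lip(th,.14)/lip(th,.127,.026)/; s/^th=th0/th=th0; p,q=lip(th,.127,.026); B.move_l(p,.02,q); B.hold(.2); g0,_=side_grey(); print("grey",g0)/; s/g>g0+60/g>g0+150/' tip.py; python3 tip.py 29 38 c4
```

```text
grey 781
grey 685
30.0 695 18.8417
31.0 700 19.425
32.0 710 20.0083
33.0 689 20.5917
34.0 701 21.175
35.0 1269 21.7583
W (-1.917, 0.059) 23.2583
```

View pics/c4.png

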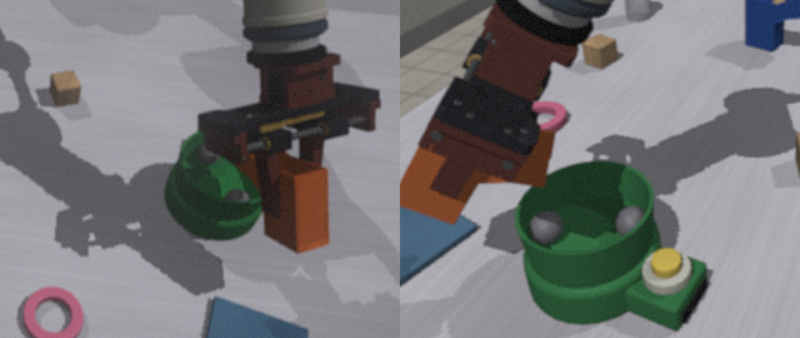

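Both stones are in the hopper, at (546,226) and (630,220) in the side crop, and the weight reads 1.92 N, which is the cup plus one stone. Now I'll bring the cup upright and set it back where it was.

```bash
python3 - <<'E'
from h import *; import bench as B
p,q=lip(20,.165,.026); B.move_l(p,.04,q)
p,q=lip(0,.21,.026); B.move_l(p,.06,q)
p,q=tool(CUP0,PSI0); B.move_l(p+[0,0,.08],.13,q); B.hold(.3)
print("W up",weigh(B),B.state()["time"])
B.move_l(p+[0,0,.012],.06)
for dz in(.006,.004,.002,.001,.0):
    B.move_l(p+[0,0,dz],.02); B.hold(.1); w=weigh(B,15); print(dz,w)
    if w[0]>-.5: break
print(B.state()["time"])
d=B.get_image("side"); cv2.imwrite("pics/s5.png",cv2.resize(d["frame"][150:330,240:480],(720,540)))
E
```

```text
W up (-1.982, 0.08) 28.5833
0.006 (-1.85, 0.111)
0.004 (-1.913, 0.124)
0.002 (-1.72, 0.147)
0.001 (-1.869, 0.108)
0.0 (-1.665, 0.117)
33.0667
```

View pics/s5.png

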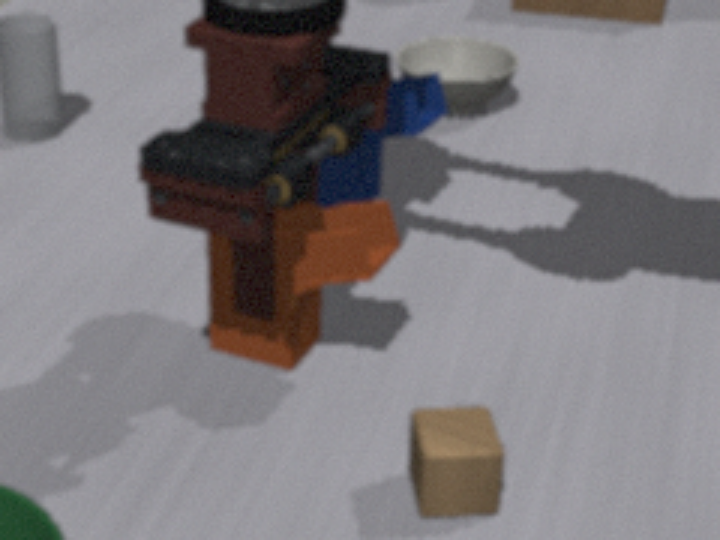

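The cup is upright at about (265,290) but not loaded onto the surface yet. I'll lower it in 0.5 mm steps until it touches, then release.

```bash
python3 - <<'E'
from h import *; import bench as B
p,q=tool(CUP0,PSI0)
for dz in np.arange(-.0005,-.0041,-.0005):
    B.move_l(p+[0,0,dz],.02); B.hold(.1); w=weigh(B,15); print(round(dz,4),w)
    if w[0]>-.8: break
B.gripper_open(); B.hold(.2); print(B.state()["finger_gap"])
B.move_l(p+[0,0,.15],.12); B.hold(.5)
t=[]
for n in("scene","side"):
    d=B.get_image(n); np.savez(f"{n}6.npz",**{k:np.array(v) for k,v in d.items()}); t.append(d["frame"])
print(B.state()["time"])
cv2.imwrite("pics/c6.png",cv2.resize(np.hstack([t[0][130:400,240:600],t[1][190:460,140:500]]),(800,300)))
c=cup(d); c=c[c[:,2]>.01]; print(c.max(0),cv2.minAreaRect((c[:,:2]*1000).astype(np.float32)))
E
```

```text
-0.0005 (4.47, 0.197)
0.08789754659410288
36.7833
[ 0.53408767 -0.02425538  0.34829091] ((486.1885681152344, -51.5579833984375), (50.74700927734375, 97.74088287353516), 81.138916015625)
```

View pics/c6.png

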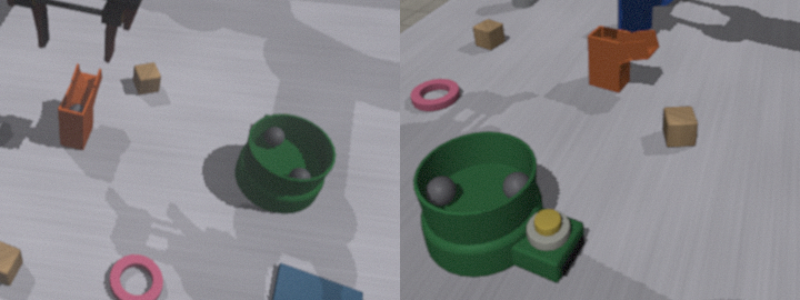

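The cup stands upright at (78,110), with the grey third stone visible in its chute at about (80,103). Two stones are in the hopper, at (270,136) and (300,175), and the gripper is clear. I'm handing it in.

```bash
python3 -c "
from bench import *
print(job_done(), state()['time'])"
```

```text
the job is handed in; nothing more can be done
the job is handed in; nothing more can be done
```

The job is done and handed in: two stones are in the green hopper, and the orange cup stands upright where it started with the third stone still in it. I viewed 7 pictures, and the robot clock read about 37 s of the 61 s allowed.

- **Tipping:** I held the cup by its flat sides and tipped it in 1° steps over the hopper. The first stone dropped at about 21° and the second at about 35°, and I stopped there.
- **Weight:** The reading at the wrist went from about 2.78 N to 2.30 N and then 1.92 N. The last figure fits the cup plus one stone, and the reading after the carry back agreed (1.98 N). Single readings were noisy, so I used averages.
- **Final pictures:** They show two stones in the hopper, the cup upright with a stone in its chute, and the gripper open and clear about 15 cm above.
- **Placing the cup:** It touched down 0.5 mm lower than calculated, with about 4.5 N on contact. The last size measurement of the cup came out 51 mm wide instead of 45 mm, because its mask had picked up part of the arm. So I judged the cup upright from the pictures.

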